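# Set the stop and hold a carving blank in the corner of fence and board

## Robot

A 6-joint arm with a two-finger parallel gripper is mounted at the origin on the work surface. World frame = base frame: x ahead of the robot, y to its left, z up, the work surface at z = 0. Lengths are in m, angles in degrees, forces in N, time in s.
With the tool pointing down it reaches from about 0.275 to 0.825 m from the base axis. Payload 5.2 kg.
Tool frame: the origin (TCP) lies between the finger pads; the fingertips stand 11 mm ahead of it and the grasp point (between the pads) lies 8 mm behind it; z points along the fingers, y is the direction in which the jaws open and shut (so a half turn about z gives the same grasp; the last joint's range is limited). The gripper opens to 93 mm and grips with 3 to 60 N. Pads are 15 mm wide; open, the fingers measure 128 mm over their backs; the gripper's body (75 mm by 188 mm) begins 65 mm behind the grasp point.
Start: joints at [-74.645, 14.817, 87.949, -0, 77.235, -11.62], TCP at [0.25, -0.49, 0.23] pointing down, gripper open.
Joint ranges: [-179.93, 179.93], [-52.35, 119.4], [10.71, 147.94], [-69.91, 249.91], [12.55, 155.21], [-178.61, 178.61]. Speed limits (degrees/s): [147.25, 147.25, 180, 180, 180, 180].

## Interface

Orientations are given as [roll, pitch, yaw] about the fixed x, y, z axes, in that order (R = Rz(yaw) Ry(pitch) Rx(roll)).
In Python, from bench import telemetry, get_image, workorder gives the robot as it stands.
- The arm moves only by the tool step_arm, never from a script. Its argument "increments" is a list of rows, each a list of 5 numbers: the shift along the tool's x, y, z in mm, then the turn about the tool's z in degrees, then the finger opening in mm, from 0 to 93. In form: [[x, y, z, turn, fingers], ...]. A call has 1 to 8 rows; each row is the pose to reach, as a shift and turn from the pose commanded when the call began, along the tool's axes at that moment; what a row does not reach only later rows make up. A row lasts 1/8 s, in which the tool goes at most 62.5 mm and 10.7 degrees, less where a joint would pass 70% of its speed; a pose out of reach is approached as far as the arm can. A call with a gripper value outside its range is refused whole. The fingers move at their own pace and stop on an object; "grip_force" is the grip in N (left out, the last holds). Time passes only in rows, so rows that repeat a pose let the fingers close. It gives the time, the measured TCP pose, the force and the opening at its end, in the units of the state.
- telemetry.sense(): the state, without advancing time (a new reading comes with each control period).
- get_image(name): name is "scene" or "top" or "wrist"; returns a dict with "image" (480x640x3 uint8, red, green, blue), "vertical_fov" (degrees; the focal length in pixels is half the picture's height over the tangent of half this angle, whatever the lens; pixels are square), "cx", "cy" (the principal point, pixels), "camera_from_world" (4x4, takes a point from world to camera coordinates); the wrist camera has in their place "tool_from_camera" (4x4, takes a point from camera to tool coordinates, whose origin is the TCP and whose axes are the flange's). Camera axes: x right, y down, z forward; pixel columns grow to the right and rows downward; lengths in m; the calibration is good to about 2 mm. The wrist camera is an equidistant fisheye: a pixel r from the principal point sees the ray r / f radians off the axis. A picture is of the moment at which its call begins: read the wrist's pose just before it. There is no depth.
- workorder.sign_off(): hands the job in, once; it reports no verdict.
The state is a dict: "clock": time; "joint_pos": joint angles; "dq": joint speeds; "joint_torque": joint torques, N m; "eef_pos": TCP position; "eef_rot": TCP orientation; "wrist_force": force on the tool from outside, world axes, zero at the start; "wrist_torque": the same for the moment, N m; "finger_gap": finger opening in m.
Only numpy, scipy, OpenCV 4.12 (cv2) and the standard library are available. Lean on these libraries where they do the work, as an engineer would, in place of code of your own. Each camera call takes 0.05 s, during which the arm holds its last target. There are 200 camera calls.

## Task

Slide the stop along the fence until its pointer stands level with the steel gauge pin behind the fence. Then bring the bevelled oak blank flat along the fence with its left end up against the stop, and hold it there with one firm diagonal push of the fingers (some 20 N is plenty), pressing it down on the board and against the fence together; finish while still holding this push, do not let go. The stop must stay at the pin, and everything else on the bench stays where it lies.

Things in the scene. Friction and masses are not known exactly. Their poses are not given: they have to be found in the camera images.
- board: plywood carving board, 260 (x) x 380 (y) x 18 mm, fixed flat on the table, turned by up to 0.25 rad; origin: centre of its underside, its top is 18 mm higher. Its x axis points across the board to the fence (away from the robot), its y axis along the fence to the left.
- fence_face (a point): middle of the fence's near face, 16 mm above the board's top. The fence is a straight light-wood bar fixed along the far part of the board, 380 mm long, 25 mm thick, 32 mm tall; axes as the board's; the workpiece goes on its -x side. A push on the blank's near bevel, rather more forward than down, presses it on fence and board at once.
- stop_grip (a point): centre of the upright grip of the sliding stop, a dark wooden carriage on a short aluminium rail on top of the left part of the fence; axes as the board's. The grip is 26 (x) x 20 (y) x 40 mm tall; this point lies 16 mm below its top, 24 mm above the carriage plate and 85 mm above the table. A thin steel pointer on the far side of the carriage, at this y, points to where the pin stands.
- stop_face (a point): centre of the right-hand (-y) face of the stop's leg, against which the left end of the blank goes; axes as the board's. The leg hangs in front of the fence, reaching 27 mm out from the fence's face and from 2 to 36 mm above the board; the whole stop is 20 mm wide along y, this face 10 mm to the right of the grip's centre.
- stop (a joint): position of the stop on its rail in m: 0 at its left end, growing to 0.13 as it slides to the right (the board's -y). It is stiff (about 5 N to slide) and stays where it is left.
- pin_top (a point): top of the steel gauge pin, 8 mm across and 45 mm tall, fixed upright on the board behind (beyond) the fence; axes as the board's. The stop is set when its grip centre and thin steel pointer have the same position along the fence (board y) as this pin.
- blank_centre (a point): centre, half-way up, of the loose oak blank, the workpiece: 60 (x) x 110 (y) x 40 mm tall, 0.18 to 0.33 kg, lying flat on the right part of the board, turned by up to 0.35 rad from the board. x is across its width, y along its length. Its two long top edges have 45 degree bevels 12 mm wide, so its long sides are upright for the lower 28 mm and its flat top is 36 mm wide. It slides easily on board and fence (friction about 0.3 to 0.5).
- pencil: bystander: a flat carpenter's pencil, 12 x 120 x 7 mm, lying on the near part of the board; origin at its underside, in the centre.
- offcut: bystander: a small plain oak offcut without bevels, 45 x 50 x 22 mm, lying on the left part of the board; origin at its underside, in the centre.
- gouge_a: bystander: a carving gouge, 205 mm long, lying on the table left of the board; origin at its underside below the rear end of its blade, the handle running 110 mm to its -x.
- gouge_b: bystander: a narrower carving gouge lying beside the first; origin at its underside below the rear end of its blade, the handle running 110 mm to its -x.
- mallet: bystander: a round carver's mallet, 84 mm across and 245 mm tall, standing head down right of the board; origin at its underside, in the centre.
- stone: bystander: a sharpening stone, 70 x 180 x 25 mm, lying right of the board; origin at its underside, in the centre.
- glue: bystander: a white glue bottle, 60 mm across and 170 mm tall, standing at the far left; origin at its underside, in the centre.
- brush: bystander: a bench brush lying beyond the board; origin at its underside.

How it is judged:
By the outcome, as a careful person would: the job done as asked, in the order asked, and still so for the second after the job is handed in, while the arm keeps its last pose, push and grip.
It also fails if it takes over 72 s, if anything falls off the work surface, if the arm or the gripper's body presses on something with over 40 N, if the wrist force passes 120 N, or if a joint passes its speed limit or range.

## Working session

There is one attempt and no reset: what is moved stays moved. The work goes in short steps, Python scripts to look and compute and a tool call to move; the robot and the scene stay as the last step left them, time stands still between calls to the robot, and variables do not carry over. Pictures are saved under pics/ and viewed, about 8 in all and at most 12, crops included, and the job is handed in when it is done.

Besides the shell and the picture viewer there is one more tool, called after "Request:" as a command line: name --pt "numbers of a row" for each row, then --argument value for the rest. step_arm: Moves the arm, as the interface text tells. Its arguments: {"type":"object","properties":{"increments":{"type":"array"},"grip_force":{"type":"number"}},"required":["increments"]}

```bash
mkdir -p pics
cat > h.py <<'E'
import numpy as np, cv2
from bench import telemetry, get_image, workorder
from scipy.spatial.transform import Rotation as R
def save(n,f,crop=None,s=1):
    d=get_image(n); im=d["image"][:,:,::-1]
    if crop: x0,y0,x1,y1=crop; im=im[y0:y1,x0:x1]
    cv2.imwrite("pics/"+f,cv2.resize(im,None,fx=s,fy=s,interpolation=cv2.INTER_CUBIC)); 
    np.save("pics/"+n+".npy",d["image"]); return d
def ray(d,u,v):
    f=240/np.tan(np.radians(d["vertical_fov"])/2); T=np.linalg.inv(d["camera_from_world"])
    return T[:3,3],T[:3,:3]@np.array([(u-d["cx"])/f,(v-d["cy"])/f,1])
def onz(d,u,v,z):
    o,r=ray(d,u,v); return o+r*(z-o[2])/r[2]
def proj(d,p):
    f=240/np.tan(np.radians(d["vertical_fov"])/2); c=d["camera_from_world"]@np.append(p,1); return np.array([d["cx"]+f*c[0]/c[2],d["cy"]+f*c[1]/c[2]])
def tool(): 
    s=telemetry.sense(); return np.array(s["eef_pos"]),R.from_euler("xyz",s["eef_rot"],degrees=True).as_matrix()
E
python3 - <<'E'
from h import *
print(telemetry.sense())
for n in("top","scene"):
    d=save(n,n+"0.png",s=1.25); print(n,d["vertical_fov"],d["camera_from_world"].round(3).tolist())
E
```

```text
{'clock': 0.0, 'joint_pos': array([-7.46441911e+01,  1.48585512e+01,  8.80103645e+01, -1.18270468e-03,
        7.72341996e+01, -1.16199809e+01]), 'dq': array([-0.05432361,  0.03483163, -0.01877807, -0.02318401,  0.04606884,
       -0.01574178]), 'joint_torque': array([ 8.98690032e-04, -4.37300920e+01, -2.84008509e+01,  7.17089209e-02,
        4.11588955e-02, -1.43816255e-04]), 'eef_pos': array([ 0.24935752, -0.48963937,  0.22882934]), 'eef_rot': array([-1.79898766e+02, -1.96400649e-02,  2.69760348e+01]), 'wrist_force': array([ 0.2252007 , -0.20352849, -0.8111768 ]), 'wrist_torque': array([ 0.00716385, -0.02981651, -0.02304965]), 'finger_gap': 0.09330407648047424}
top 51.66595388987734 [[0.018, -1.0, -0.002, 0.007], [-0.974, -0.017, -0.226, 0.621], [0.226, 0.006, -0.974, 1.033], [0.0, 0.0, 0.0, 1.0]]
scene 45.9972557233084 [[-0.188, 0.982, 0.023, 0.112], [0.57, 0.128, -0.811, -0.297], [-0.799, -0.14, -0.584, 1.996], [0.0, 0.0, 0.0, 1.0]]
```

View pics/top0.png

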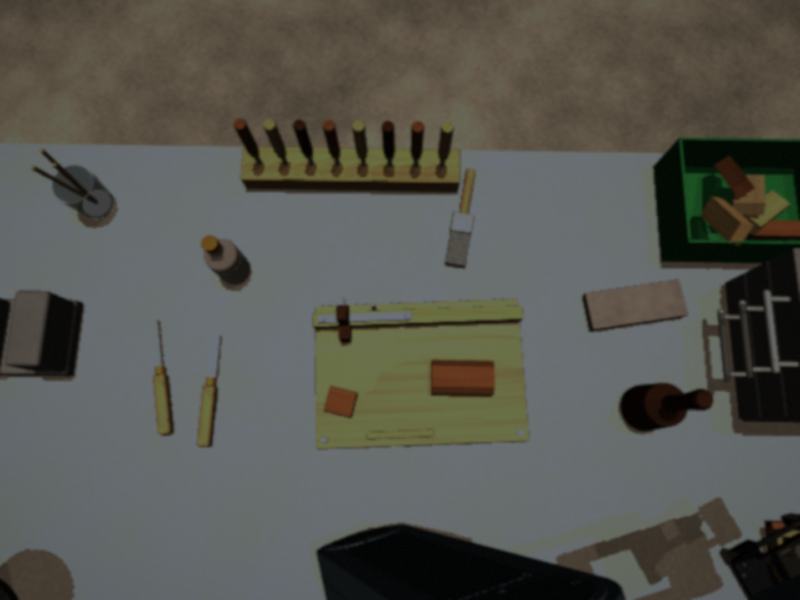

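View pics/scene0.png

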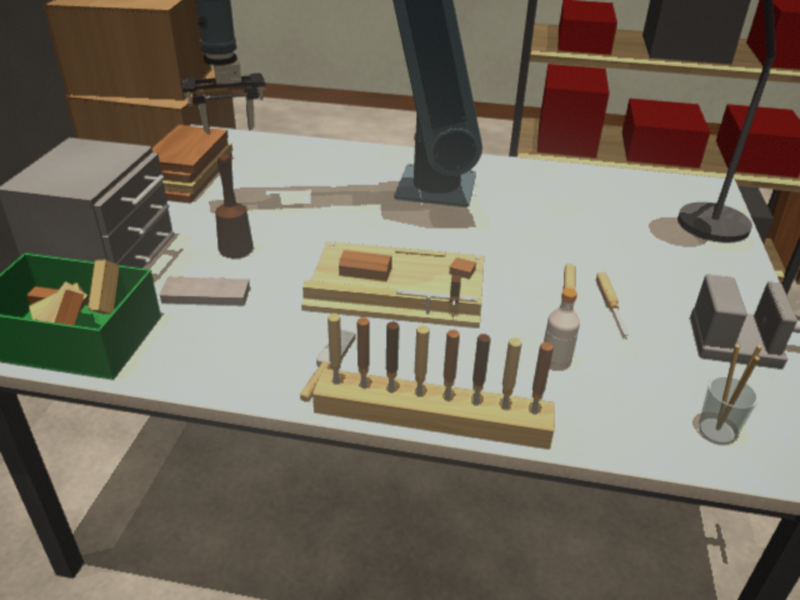

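The top view shows the board at (315–527, 300–447), with the stop at (344, 320), the pin near (374, 308), the blank at (462, 378), the offcut at (341, 401) and the pencil at (400, 434). I'll enlarge it for a closer reading.

Run:
```python
from h import *
im=np.load("pics/top.npy")[228:363,245:425,::-1]
im=np.clip(im.astype(float)*1.9,0,255).astype(np.uint8)
cv2.imwrite("pics/topc.png",cv2.resize(im,None,fx=4.4,fy=4.4,interpolation=cv2.INTER_CUBIC))
```

```text
(no output)
```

View pics/topc.png

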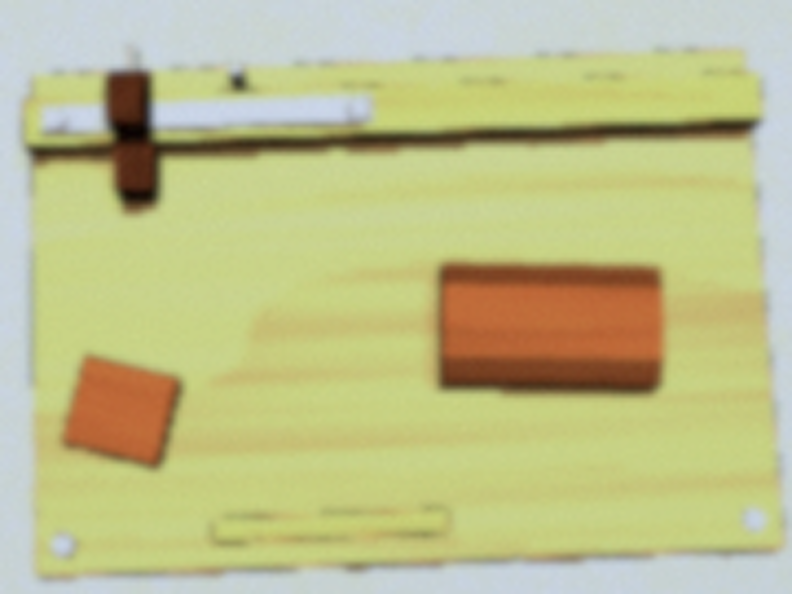

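```bash
cat >> h.py <<'E'
def cal(d,pts): return {k:onz(d,245+(u+.5)/4.4-.5,228+(v+.5)/4.4-.5,z) for k,(u,v,z) in pts.items()}
E
python3 - <<'E'
from h import *
d=get_image("top"); print(np.linalg.inv(d["camera_from_world"])[:3,3])
P=cal(d,dict(nl=(38,578,.018),nr=(785,549,.018),fl=(33,144,.05),fr=(755,122,.05),fbl=(27,97,.05),fbr=(760,73,.05),pin=(238,74,.063),
 gtl=(108,74,.101),gtr=(150,74,.101),gbl=(112,124,.101),gbr=(152,124,.101),
 legl=(118,195,.054),legr=(157,193,.054),
 b1=(442,283,.058),b2=(659,287,.058),b3=(659,360,.058),b4=(442,358,.058),
 bl1=(441,265,.046),bl2=(660,268,.046),bl3=(659,388,.046),bl4=(441,387,.046),
 o1=(88,355,.04),o2=(181,377,.04),o3=(158,466,.04),o4=(64,443,.04),rl=(42,122,.053),rr=(370,108,.053)))
for k,v in P.items(): print(k,(v*1000).round(1))
a=np.degrees(np.arctan2(*( (P['fl']-P['fr'])[:2]*[-1,1])));print("yaw fence",a,"near", np.degrees(np.arctan2(*( (P['nl']-P['nr'])[:2]*[-1,1]))))
th=np.radians(np.degrees(np.arctan2(*( (P['fl']-P['fr'])[:2]*[-1,1]))))
ex=np.array([np.cos(th),np.sin(th)]);ey=np.array([-ex[1],ex[0]])
for k,v in P.items(): print(k,(1000*ex@v[:2]).round(1),(1000*ey@v[:2]).round(1))
for q in('b','bl'):
  c=sum(P[q+str(i)] for i in(1,2,3,4))/4; print(q,c, np.degrees([np.arctan2(-(P[q+'1']-P[q+'2'])[0],(P[q+'1']-P[q+'2'])[1]),np.arctan2(-(P[q+'4']-P[q+'3'])[0],(P[q+'4']-P[q+'3'])[1])]))
E
```

```text
[0.37137457 0.01139296 1.14683992]
nl [358.4 161.5  18. ]
nr [ 379.3 -214.6   18. ]
fl [574.3 170.2  50. ]
fr [ 592.2 -199.    50. ]
fbl [598.8 174.5  50. ]
fbr [ 617.9 -202.3   50. ]
pin [609.9  65.8  63. ]
gtl [600.4 127.7 101. ]
gtr [600.8 107.1 101. ]
gbl [575.4 124.7 101. ]
gbr [575.8 105.2 101. ]
legl [548.  125.3  54. ]
legr [549.4 105.6  54. ]
b1 [505.7 -38.9  58. ]
b2 [ 505.6 -147.4   58. ]
b3 [ 469.4 -146.8   58. ]
b4 [468.5 -39.2  58. ]
bl1 [516.4 -38.9  46. ]
bl2 [ 516.8 -149.8   46. ]
bl3 [ 456.5 -148.3   46. ]
bl4 [455.1 -39.3  46. ]
o1 [468.4 138.6  40. ]
o2 [458.2  91.3  40. ]
o3 [414.  101.3  40. ]
o4 [424.5 148.8  40. ]
rl [585.2 165.8  53. ]
rr [595.4  -1.7  53. ]
yaw fence 2.7705668304944076 near 3.1805412283530994
nl 365.8 144.0
nr 368.5 -232.7
fl 581.8 142.3
fr 581.8 -227.4
fbl 606.5 145.4
fbr 607.4 -231.9
pin 612.3 36.2
gtl 605.9 98.5
gtr 605.2 77.9
gbl 580.8 96.8
gbr 580.2 77.2
legl 553.5 98.7
legr 553.9 78.9
b1 503.3 -63.3
b2 497.9 -171.6
b3 461.7 -169.3
b4 466.0 -61.8
bl1 513.9 -63.8
bl2 508.9 -174.6
bl3 448.8 -170.2
bl4 452.7 -61.3
o1 474.6 115.8
o2 462.1 69.1
o3 418.4 81.2
o4 431.2 128.1
rl 592.6 137.3
rr 594.7 -30.5
b [ 0.48730573 -0.0930502   0.058     ] [-0.05584111  0.48124712]
bl [ 0.48618831 -0.09406745  0.046     ] [0.21359193 0.74724009]
```

Board yaw is about 2.9°. The stop needs to slide about 52 mm towards -y. The blank has to move about 88 mm to the left and 71 mm towards the fence. I'll go above the stop grip now, keeping clear of the mallet.

Request:
step_arm --pt "168 -285 -20 10 60" --pt "168 -285 -20 20 60" --pt "168 -285 -20 24 60" --pt "168 -285 -20 24 60" --pt "168 -285 -20 24 60" --pt "168 -285 -20 24 60" --pt "576 -386 20 24 60" --pt "576 -386 20 24 60"

```text
clock: 1.15
eef_pos: [0.3651, -0.0778, 0.2383]
eef_rot: [179.9, -0.1, 2.8]
wrist_force: [0.3, -1.2, -0.2]
finger_gap: 0.0601
```

```bash
cat >> h.py <<'E'
def inc(x,y,z,yaw):
    p,M=tool(); y0=np.degrees(np.arctan2(M[1,0],M[0,0])); s=telemetry.sense()
    print("t",s["clock"].__round__(2),"pos",(p*1000).round(1),"yaw",round(y0,2),"F",np.round(s["wrist_force"],1),"gap",round(s["finger_gap"]*1000,1))
    print("inc",(M.T@(np.array([x,y,z])-p*1000)).round(1),"turn",round(y0-yaw,1))
E
python3 -c "
from h import *
inc(588,116,150,2.9)"
```

```text
t 1.15 pos [365.1 -77.8 238.3] yaw 2.83 F [ 0.3 -1.2 -0.2] gap 60.1
inc [ 232.1 -182.7   88.4] turn -0.1
```

Request:
step_arm --pt "225 -180 60 0 60" --pt "225 -180 60 0 60" --pt "225 -180 60 0 60" --pt "225 -180 60 0 60" --pt "225 -180 60 0 60" --pt "225 -180 60 0 60" --pt "225 -180 60 0 60"

```text
clock: 2.02
eef_pos: [0.5786, 0.1126, 0.1774]
eef_rot: [180.0, 0.1, 3.0]
wrist_force: [0.3, -0.5, 0.1]
finger_gap: 0.06
```

Run:
```python
from h import *
inc(588,116,150,2.9)
d=save("wrist","w1.png",s=1.25); print({k:(v if k!="image" else 0) for k,v in d.items()})
```

```text
t 2.02 pos [578.6 112.6 177.4] yaw 3.0 F [ 0.3 -0.5  0.1] gap 60.0
inc [ 9.6 -2.9 27.4] turn 0.1
{'image': 0, 'vertical_fov': 65.70646984690485, 'cx': 322.5428102300551, 'cy': 244.85148730037244, 'tool_from_camera': array([[ 6.97252845e-04, -9.61623224e-01, -2.74372538e-01,
         7.62808487e-02],
       [ 9.99999613e-01,  8.17674255e-04, -3.24529484e-04,
        -1.51310055e-04],
       [ 5.36422449e-04, -2.74372206e-01,  9.61623422e-01,
        -1.55390238e-01],
       [ 0.00000000e+00,  0.00000000e+00,  0.00000000e+00,
         1.00000000e+00]])}
```

View pics/w1.png

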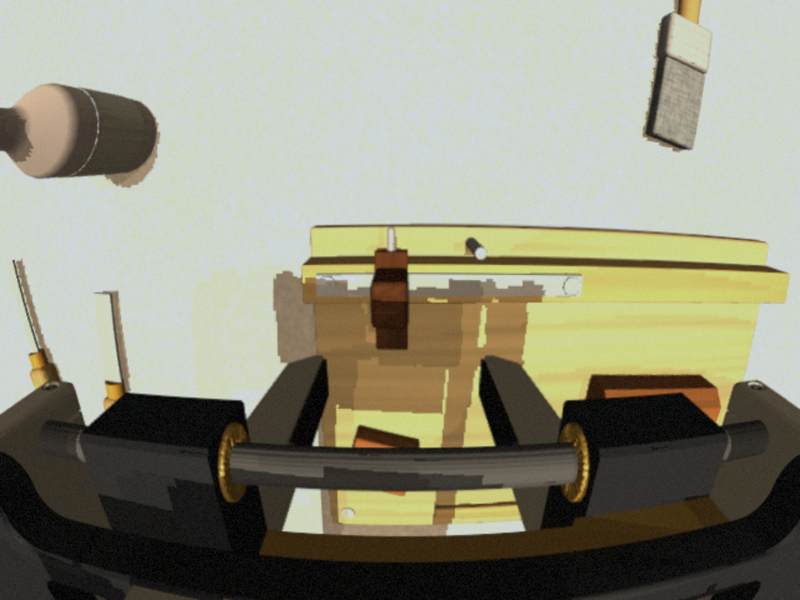

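The wrist view shows the pointer tip at (391, 230), the pin top at (481, 252) and the stop's grip centred near column 390. The blank sits to the right.

```bash
cat >> h.py <<'E'
TH=np.radians(2.95); EX=np.array([np.cos(TH),np.sin(TH)]);EY=np.array([-EX[1],EX[0]])
def wray(d,p,M,u,v):
    f=240/np.tan(np.radians(d["vertical_fov"])/2); a=np.array([u-d["cx"],v-d["cy"]]); r=np.hypot(*a); t=r/f
    c=np.append(a/r*np.sin(t),np.cos(t)); T=d["tool_from_camera"]
    return p+M@T[:3,3], M@T[:3,:3]@c
def wz(d,p,M,u,v,z):
    o,r=wray(d,p,M,u,v); q=o+r*(z-o[2])/r[2]; return q*1000,(EX@q[:2]*1000).round(1),(EY@q[:2]*1000).round(1)
E
python3 - <<'E'
from h import *
p,M=tool(); d=get_image("wrist")
im=d["image"][170:300,240:480,::-1]; cv2.imwrite("pics/w1c.png",cv2.resize(im,None,fx=3.3,fy=3.3,interpolation=cv2.INTER_CUBIC))
for n,u,v,z in [("pin",481,252,.063),("ptip",391,230,.057),("pbase",391,250,.057),("railL",304+12,285,.053),("fenceNL",304,304,.05),("fenceNR",787,302,.05),("fenceFL",303,263,.05),("fenceFR",787,271,.05)]:
    print(n,wz(d,p,M,u/1.25,v/1.25,z))
E
```

```text
pin (array([613.37155309,  68.0586978 ,  63.        ]), np.float64(616.1), np.float64(36.4))
ptip (array([622.62024951, 122.05706605,  57.        ]), np.float64(628.1), np.float64(89.9))
pbase (array([610.51390165, 121.48157856,  57.        ]), np.float64(616.0), np.float64(89.9))
railL (array([585.62953417, 167.59587198,  53.        ]), np.float64(593.5), np.float64(137.2))
fenceNL (array([571.95373396, 176.00863027,  50.        ]), np.float64(580.3), np.float64(146.3))
fenceNR (array([ 594.08603001, -205.65632241,   50.        ]), np.float64(582.7), np.float64(-236.0))
fenceFL (array([598.75236482, 176.64257558,  50.        ]), np.float64(607.0), np.float64(145.6))
fenceFR (array([ 619.78528681, -197.35542071,   50.        ]), np.float64(608.8), np.float64(-229.0))
```

View pics/w1c.png

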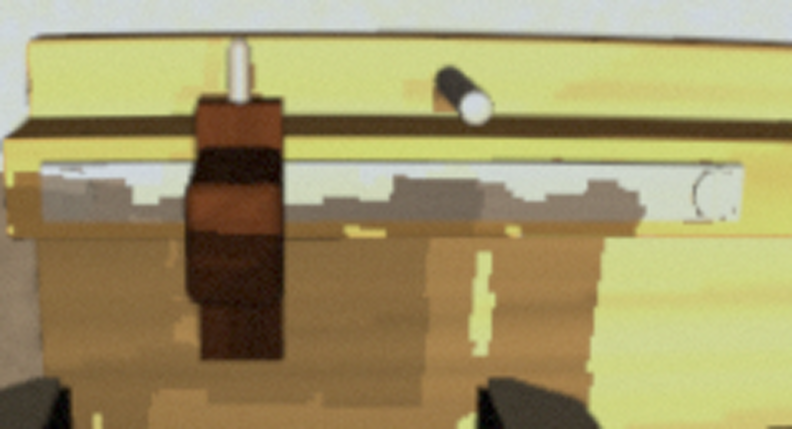

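```bash
python3 -c "
from h import *
inc(587.5,118.5,78,2.8)"
```

```text
t 2.12 pos [578.7 112.  178.2] yaw 2.93 F [-0.4 -0.7 -0.2] gap 60.2
inc [  9.2  -6.  100.2] turn 0.1
```

Request:
step_arm --pt "9 -6 30 0 60" --pt "9 -6 60 0 60" --pt "9 -6 85 0 60" --pt "9 -6 100 0 60" --pt "9 -6 100 0 10" --pt "9 -6 100 0 10" --pt "9 -6 100 0 10" --pt "9 -6 100 0 10" --grip_force 15

```text
clock: 3.12
eef_pos: [0.5885, 0.1194, 0.0786]
eef_rot: [180.0, -0.1, 3.0]
wrist_force: [0.1, 0.3, -0.5]
finger_gap: 0.0243
```

```bash
python3 -c "
from h import *
inc(587.5,118.5,78,2.8); p,M=tool(); print(EX@p[:2],EY@p[:2])"
```

```text
t 3.12 pos [588.5 119.4  78.6] yaw 2.98 F [ 0.1  0.3 -0.5] gap 24.3
inc [-1.1  0.9  0.6] turn 0.2
0.5938722623316758 0.08897703298928093
```

Request:
step_arm --pt "0 0 0 0 10" --pt "0 0 0 0 10" --pt "0 0 0 0 10" --pt "0 0 0 0 10"

```text
clock: 3.62
eef_pos: [0.5884, 0.1198, 0.0784]
eef_rot: [-180.0, -0.1, 3.0]
wrist_force: [-0.7, 2.2, 5.9]
finger_gap: 0.02
```

```bash
python3 -c "
from h import *
inc(587.5,118.5,78,2.8); p,M=tool(); print(EX@p[:2],EY@p[:2])
d=save('wrist','w2.png',s=1.25)"
```

```text
t 3.62 pos [588.4 119.8  78.4] yaw 2.98 F [-0.7  2.2  5.9] gap 20.0
inc [-1.   1.2  0.4] turn 0.2
0.593801474584693 0.08935290087001162
```

View pics/w2.png

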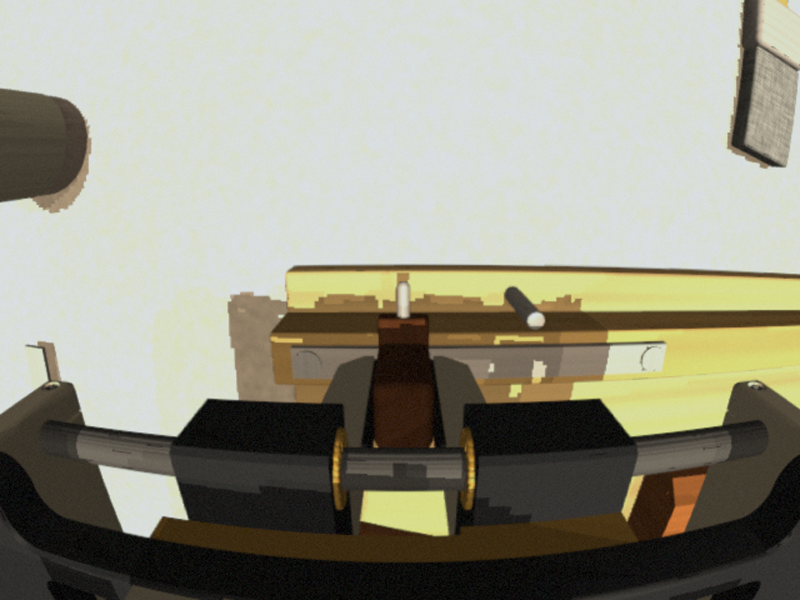

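The stop is gripped and its pointer is at (403, 300). The pin top is at (537, 320). Sliding by most of the distance.

```bash
python3 -c "
from h import *
p,M=tool(); d=get_image('wrist')
a=wz(d,p,M,537/1.25,320/1.25,.063); print(a, M.T@(a[0]-p*1000))"
```

```text
(array([613.00176165,  68.10815948,  63.        ]), np.float64(615.7), np.float64(36.5)) [21.82780653 52.91259717 15.45697422]
```

Request:
step_arm --pt "0 6 0 0 10" --pt "0 13 0 0 10" --pt "0 20 0 0 10" --pt "0 27 0 0 10" --pt "0 34 0 0 10" --pt "0 41 0 0 10" --pt "0 47 0 0 10" --pt "0 49 0 0 10" --grip_force 25

```text
clock: 4.72
eef_pos: [0.5911, 0.0711, 0.0785]
eef_rot: [-179.9, -0.1, 3.0]
wrist_force: [0.4, 5.8, 5.6]
finger_gap: 0.0203
```

Request:
step_arm --pt "0 0 0 0 10" --pt "0 0 0 0 10"

```text
clock: 4.97
eef_pos: [0.5911, 0.071, 0.0785]
eef_rot: [-180.0, -0.1, 3.0]
wrist_force: [-0.0, 2.9, 5.2]
finger_gap: 0.0193
```

Run:
```python
from h import *
inc(587.5,118.5,78,2.8); p,M=tool(); print(EX@p[:2],EY@p[:2])
d=get_image("wrist")
im=d["image"][200:300,250:400,::-1]; cv2.imwrite("pics/w3c.png",cv2.resize(im,None,fx=5,fy=5,interpolation=cv2.INTER_CUBIC))
```

```text
t 4.97 pos [591.1  71.   78.5] yaw 2.98 F [-0.   2.9  5.2] gap 19.3
inc [ -1.1 -47.6   0.5] turn 0.2
0.5939562649995073 0.04048052963660031
```

View pics/w3c.png

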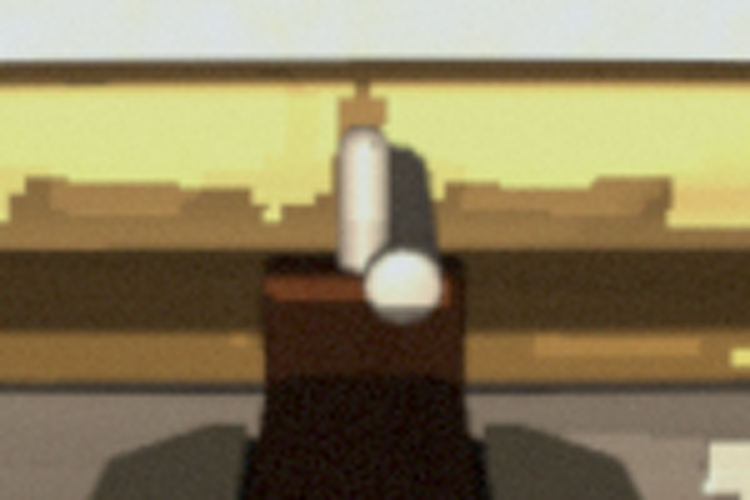

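The pin top is at (403, 287) in the crop and the pointer at column 363, so about 4.1 mm is left.

Request:
step_arm --pt "0 2 0 0 10" --pt "0 4 0 0 10" --pt "0 4.2 0 0 10" --pt "0 4.2 0 0 10" --pt "0 4.2 0 0 10"

```text
clock: 5.65
eef_pos: [0.5913, 0.0672, 0.0784]
eef_rot: [-179.9, -0.1, 3.0]
wrist_force: [0.4, 4.7, 5.4]
finger_gap: 0.0198
```

Run:
```python
from h import *
p,M=tool(); d=get_image("wrist"); inc(0,0,0,2.8); print(EY@p[:2])
a=wz(d,p,M,322.5,257.4,.063);print(a)
im=d["image"][200:300,250:400,::-1].astype(int)
# bright grey pin-top / pointer columns
for v in (228,236,244,254,258): 
    r=d["image"][v,300:345].astype(int); print(v,[int(x.min()) for x in r])
```

```text
t 5.7 pos [591.3  67.2  78.4] yaw 2.98 F [-1.1  4.   4. ] gap 19.8
inc [-594.1   36.4   77.6] turn 0.2
0.036640368205416746
(array([612.47252804,  68.50624458,  63.        ]), np.float64(615.2), np.float64(36.9))
228 [146, 147, 146, 144, 143, 145, 144, 137, 136, 132, 130, 134, 135, 134, 146, 144, 142, 118, 118, 146, 161, 173, 187, 182, 151, 141, 130, 126, 139, 146, 149, 146, 149, 148, 147, 147, 146, 150, 149, 146, 147, 146, 147, 149, 147]
236 [128, 126, 125, 126, 126, 128, 127, 127, 126, 125, 127, 129, 127, 125, 125, 112, 79, 82, 128, 164, 186, 204, 218, 210, 193, 174, 149, 107, 66, 84, 126, 124, 125, 125, 125, 127, 126, 127, 126, 124, 101, 96, 96, 122, 135]
244 [68, 71, 73, 81, 92, 91, 76, 71, 74, 72, 69, 68, 71, 71, 70, 60, 53, 78, 121, 154, 174, 191, 207, 192, 181, 164, 138, 101, 60, 57, 64, 70, 65, 67, 69, 71, 71, 72, 73, 67, 71, 68, 69, 70, 68]
254 [28, 29, 23, 11, 12, 3, 7, 15, 4, 12, 19, 10, 14, 13, 40, 102, 162, 199, 215, 221, 220, 221, 221, 220, 219, 211, 205, 193, 169, 126, 50, 7, 17, 15, 3, 17, 16, 10, 14, 14, 4, 14, 19, 21, 29]
258 [27, 29, 18, 26, 30, 34, 32, 28, 38, 31, 34, 32, 32, 35, 52, 127, 173, 191, 198, 196, 199, 199, 201, 197, 195, 189, 186, 184, 175, 154, 73, 39, 37, 30, 34, 25, 31, 28, 33, 29, 23, 6, 16, 21, 27]
```

The pointer and pin columns agree (both 322.2). Releasing, lifting and moving over the blank.

Request:
step_arm --pt "0 0 0 0 60" --pt "0 0 0 0 60" --pt "0 0 0 0 60" --pt "0 0 0 0 60" --pt "0 0 -50 0 60" --pt "0 0 -100 0 70" --pt "0 0 -130 -10 80" --pt "-57 77 -130 -20 88"

```text
clock: 6.7
eef_pos: [0.5594, 0.0153, 0.211]
eef_rot: [179.8, -0.4, 23.6]
wrist_force: [0.5, -0.9, -0.7]
finger_gap: 0.085
```

Run:
```python
from h import *
inc(486.5,-93.5,208,90.3)
```

```text
t 6.7 pos [559.4  15.3 211. ] yaw 23.57 F [ 0.5 -0.9 -0.7] gap 85.0
inc [-110.3   70.6    2.5] turn -66.7
```

Request:
step_arm --pt "-132 122 2 -10 88" --pt "-132 122 2 -20 88" --pt "-132 122 2 -30 88" --pt "-132 122 2 -40 88" --pt "-132 122 2 -50 88" --pt "-132 122 2 -60 88" --pt "-132 122 2 -67 88" --pt "-132 122 2 -67 88"

```text
clock: 7.7
eef_pos: [0.4823, -0.1498, 0.2058]
eef_rot: [-180.0, 0.0, 89.9]
wrist_force: [0.1, -0.0, -0.3]
finger_gap: 0.0883
```

Run:
```python
from h import *
inc(486.5,-93.5,208,90.3)
d=save("wrist","w4.png",s=1.25)
```

```text
t 7.7 pos [ 482.3 -149.8  205.8] yaw 89.89 F [ 0.1 -0.  -0.3] gap 88.3
inc [56.3  4.1 -2.2] turn -0.4
```

View pics/w4.png

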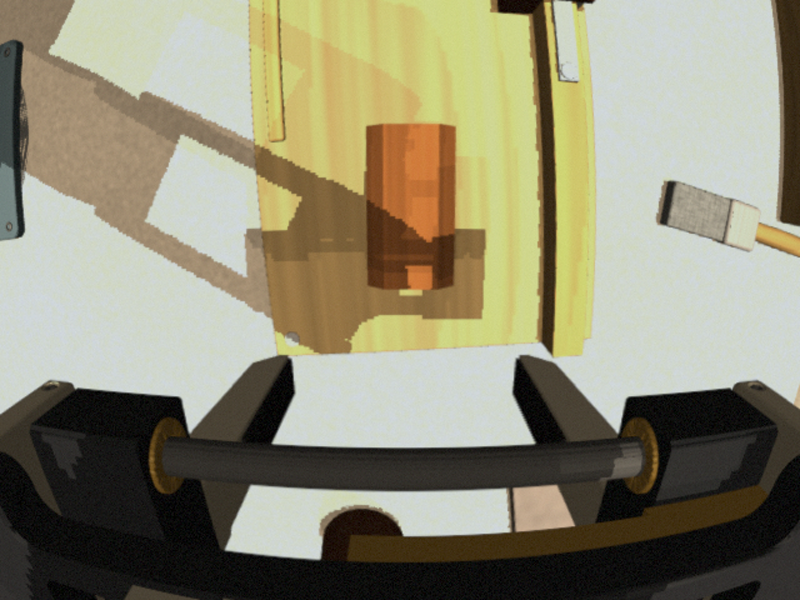

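The blank's outline at z = 46 mm has corners at (366, 127), (456, 127), (455, 288) and (367, 288). The stop's carriage is at the top edge.

Run:
```python
from h import *
p,M=tool(); d=get_image("wrist"); Q=[]
for u,v in [(366,127),(456,127),(455,288),(367,288)]:
    a=wz(d,p,M,u/1.25,v/1.25,.046); Q.append(a[0]); print(np.round(a[0],1),a[1:])
Q=np.array(Q);c=Q.mean(0);print(c,np.degrees([np.arctan2(-(Q[0]-Q[3])[0],(Q[0]-Q[3])[1]),np.arctan2(-(Q[1]-Q[2])[0],(Q[1]-Q[2])[1])]))
inc(c[0],c[1],40,90.3)
```

```text
[457.9 -38.9  46. ] (np.float64(455.3), np.float64(-62.4))
[518.  -38.7  46. ] (np.float64(515.3), np.float64(-65.3))
[ 518.8 -150.1   46. ] (np.float64(510.3), np.float64(-176.6))
[ 457.1 -149.9   46. ] (np.float64(448.8), np.float64(-173.3))
[487.93106522 -94.3970512   46.        ] [-0.40176525  0.39283304]
t 7.8 pos [ 482.3 -149.7  205.8] yaw 89.83 F [-1.  -0.7  0.3] gap 88.2
inc [ 55.3   5.4 165.8] turn -0.5
```

Request:
step_arm --pt "30 5 40 0 88" --pt "55 5.5 80 0 88" --pt "55 5.5 125 0 88" --pt "55 5.5 155 0 88" --pt "55 5.5 165 0 88" --pt "55 5.5 165 0 50" --pt "55 5.5 165 0 50" --pt "55 5.5 165 0 50" --grip_force 4

```text
clock: 8.8
eef_pos: [0.4888, -0.0951, 0.042]
eef_rot: [179.9, 0.1, 90.0]
wrist_force: [-0.7, 0.0, 1.9]
finger_gap: 0.0626
```

Request:
step_arm --pt "0 0 0 0 50" --pt "0 0 0 0 50" --pt "0 0 0 0 50" --pt "0 0 0 0 50"

```text
clock: 9.3
eef_pos: [0.4885, -0.095, 0.0412]
eef_rot: [179.9, 0.0, 90.0]
wrist_force: [0.6, -0.8, 5.4]
finger_gap: 0.0603
```

Run:
```python
from h import *
inc(488,-94,40,90.3)
p,M=tool();print(EX@p[:2],EY@p[:2])
```

```text
t 9.3 pos [488.5 -95.   41.2] yaw 89.97 F [ 0.6 -0.8  5.4] gap 60.3
inc [ 1.  -0.5  1.2] turn -0.3
0.48295834766692297 -0.11996830564486641
```

Request:
step_arm --pt "12 6 0 -0.5 50" --pt "24 12 0 -1 50" --pt "36 18 0 -1.5 50" --pt "48 24 0 -2 50" --pt "60 30 0 -2.5 50" --pt "72 35 0 -2.8 50" --pt "82 40 0 -2.8 50" --pt "86 42 0 -2.8 50" --grip_force 8

```text
clock: 10.3
eef_pos: [0.5303, -0.0089, 0.0411]
eef_rot: [180.0, 0.1, 92.8]
wrist_force: [-1.5, -2.7, 6.8]
finger_gap: 0.0599
```

Request:
step_arm --pt "0 0 0 0 50" --pt "0 0 0 0 50" --grip_force 3

```text
clock: 10.55
eef_pos: [0.5304, -0.0085, 0.0408]
eef_rot: [179.9, -0.0, 92.8]
wrist_force: [1.1, 1.9, 3.1]
finger_gap: 0.0602
```

Run:
```python
from h import *
inc(488,-94,40,92.8)
p,M=tool();print(EX@p[:2],EY@p[:2])
d=save("wrist","w5.png",s=1.25)
```

```text
t 10.55 pos [530.4  -8.5  40.8] yaw 92.76 F [1.1 1.9 3.1] gap 60.2
inc [-83.3 -46.5   0.8] turn -0.0
0.5292903861772115 -0.03581409939604795
```

View pics/w5.png

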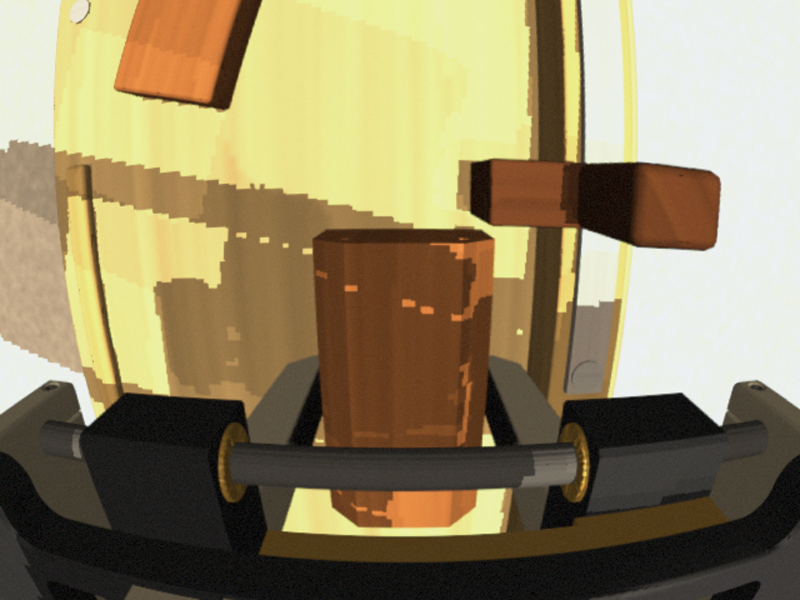

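The blank is square to the fence. Its front right corner is at (493, 240). The leg's near-face corner is at about (491, 222) at the top and (473, 219) at the bottom.

Run:
```python
from h import *
p,M=tool(); d=get_image("wrist")
for n,u,v,z in [("blank R top",493,240,.046),("blank L top",314,240,.046),("leg top near",491,225,.054),("leg top nearL",491,160,.054),("leg bot near",473,219,.020),("leg at fence",580,228,.054),("fence edge",566,60,.05),("fence edge2",566,300,.05)]:
    print(n,wz(d,p,M,u/1.25,v/1.25,z)[1:])
```

```text
blank R top (np.float64(558.9), np.float64(20.4))
blank L top (np.float64(500.0), np.float64(20.6))
leg top near (np.float64(556.5), np.float64(26.2))
leg top nearL (np.float64(556.2), np.float64(46.4))
leg bot near (np.float64(556.0), np.float64(24.9))
leg at fence (np.float64(586.3), np.float64(26.1))
fence edge (np.float64(582.1), np.float64(81.6))
fence edge2 (np.float64(584.7), np.float64(1.0))
```

Request:
step_arm --pt "1 1 0 0 50" --pt "2 2 0 0 50" --pt "3 2 0 0 50" --pt "4 2 0 0 50" --pt "4.5 2 0 0 50" --pt "5 2 0 0 50" --pt "5 2 0 0 50"

```text
clock: 11.52
eef_pos: [0.5314, -0.0033, 0.0405]
eef_rot: [-180.0, -0.0, 92.8]
wrist_force: [-0.1, 0.4, -3.0]
finger_gap: 0.0599
```

Request:
step_arm --pt "0.3 0 0 0 50" --pt "0.5 0 0 0 50" --pt "0.5 0 0 0 50"

```text
clock: 11.9
eef_pos: [0.5316, -0.0031, 0.0407]
eef_rot: [-180.0, -0.0, 92.8]
wrist_force: [0.5, -0.4, -2.5]
finger_gap: 0.0599
```

Request:
step_arm --pt "0.3 0 0 0 50" --pt "0.5 0 0 0 50" --pt "0.5 0 0 0 50"

```text
clock: 12.28
eef_pos: [0.5317, -0.0026, 0.0408]
eef_rot: [180.0, -0.0, 92.8]
wrist_force: [0.2, 0.1, -1.9]
finger_gap: 0.0598
```

Run:
```python
from h import *
p,M=tool();print(EX@p[:2],EY@p[:2],telemetry.sense()["wrist_force"])
d=get_image("wrist")
im=d["image"][110:230,240:420,::-1]; cv2.imwrite("pics/w6c.png",cv2.resize(im,None,fx=4.4,fy=4.4,interpolation=cv2.INTER_CUBIC))
```

```text
0.5308196041925268 -0.02996204101815094 [ 0.17887538  0.14647682 -1.94497526]
```

View pics/w6c.png

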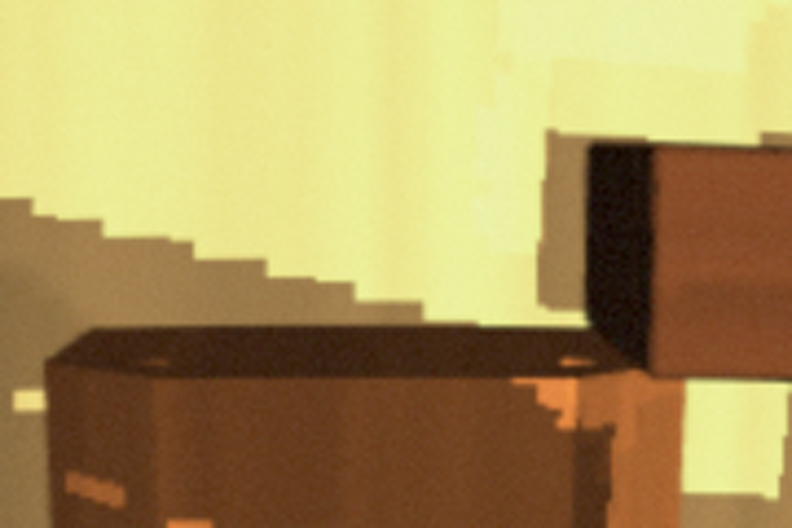

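The blank's end now visually meets the leg, with about 31 crop px of overlap and any gap under about 0.5 mm. I'll ease in with the soft grip and watch the force.

Request:
step_arm --pt "0.3 0 0 0 50" --pt "0.5 0 0 0 50" --pt "0.5 0 0 0 50"

```text
clock: 12.7
eef_pos: [0.5317, -0.0022, 0.0408]
eef_rot: [180.0, 0.0, 92.8]
wrist_force: [-0.4, -1.1, -1.9]
finger_gap: 0.0599
```

Request:
step_arm --pt "0.3 0 0 0 50" --pt "0.5 0 0 0 50" --pt "0.5 0 0 0 50"

```text
clock: 13.08
eef_pos: [0.5315, -0.002, 0.0408]
eef_rot: [-180.0, 0.0, 92.8]
wrist_force: [-1.4, -3.1, -2.7]
finger_gap: 0.06
```

Run:
```python
from h import *
p,M=tool();print(EX@p[:2],EY@p[:2],telemetry.sense()["wrist_force"])
d=get_image("wrist"); np.save("pics/wa.npy",d["image"])
im=d["image"][110:230,240:420,::-1]; cv2.imwrite("pics/w7c.png",cv2.resize(im,None,fx=4.4,fy=4.4,interpolation=cv2.INTER_CUBIC))
# leg right-top edge row: columns through leg top
for c in (395,400,405): print([int(x) for x in d["image"][188:204,c].sum(1)])
```

```text
0.5306999663826073 -0.029301919482414483 [-1.37622012 -3.08745007 -2.74276318]
[248, 245, 249, 254, 248, 248, 247, 250, 218, 223, 267, 357, 367, 377, 367, 373]
[247, 250, 245, 243, 243, 249, 241, 253, 243, 251, 407, 615, 626, 628, 626, 630]
[238, 250, 251, 265, 246, 257, 247, 237, 246, 274, 436, 618, 632, 628, 632, 629]
```

View pics/w7c.png

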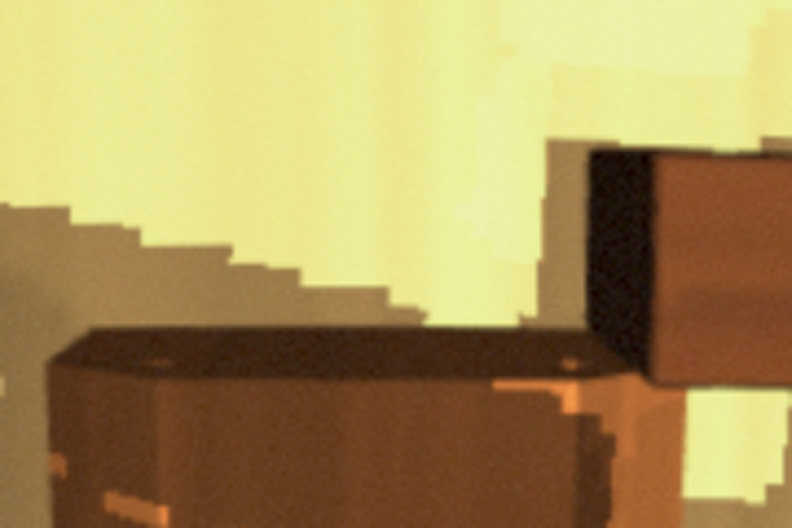

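Contact: the y force rose to −3 N and the leg didn't move. Opening slightly and lifting straight up.

Request:
step_arm --pt "0 0 0 0 65" --pt "0 0 0 0 65" --pt "0 0 0 0 65" --pt "0 0 -15 0 65" --pt "0 0 -40 0 65" --pt "0 0 -80 0 65" --pt "0 0 -120 0 65" --pt "0 0 -120 0 65"

```text
clock: 14.12
eef_pos: [0.5341, -0.002, 0.1654]
eef_rot: [179.5, 0.1, 92.8]
wrist_force: [-0.2, -0.0, -0.1]
finger_gap: 0.0654
```

Run:
```python
from h import *
tgt=EX*440+EY*-31
inc(tgt[0],tgt[1],160,2.8)
```

```text
t 14.12 pos [534.1  -2.  165.4] yaw 92.78 F [-0.2 -0.  -0.1] gap 65.4
inc [ -1.8 -93.3   4.6] turn 90.0
```

Request:
step_arm --pt "0 -45 0 10 60" --pt "-2 -93 0 20 60" --pt "-2 -93 0 30 60" --pt "-2 -93 0 40 60" --pt "-2 -93 0 50 60" --pt "-2 -93 0 60 60" --pt "-2 -93 0 70 60" --pt "-2 -93 0 80 60"

```text
clock: 15.12
eef_pos: [0.4382, -0.0079, 0.1604]
eef_rot: [-180.0, 0.1, 12.4]
wrist_force: [-0.4, -0.4, -0.3]
finger_gap: 0.0601
```

Request:
step_arm --pt "0 0 0 10 60" --pt "0 0 0 10 60"

```text
clock: 15.38
eef_pos: [0.4383, -0.008, 0.1605]
eef_rot: [-180.0, 0.0, 2.9]
wrist_force: [-0.5, 0.2, 0.1]
finger_gap: 0.06
```

Run:
```python
from h import *
tgt=EX*470+EY*-29
inc(tgt[0],tgt[1],64,2.8)
p,M=tool(); print(EX@p[:2],EY@p[:2])
d=get_image("wrist"); np.save("pics/wb.npy",d["image"]); np.save("pics/wbp.npy",np.vstack([p,M]))
cv2.imwrite("pics/w8.png",cv2.resize(d["image"][:,:,::-1],None,fx=1.25,fy=1.25))
```

```text
t 15.38 pos [438.3  -8.  160.5] yaw 2.86 F [-0.5  0.2  0.1] gap 60.0
inc [32.7 -1.5 96.5] turn 0.1
0.43735366202016107 -0.03050972172165773
```

View pics/w8.png

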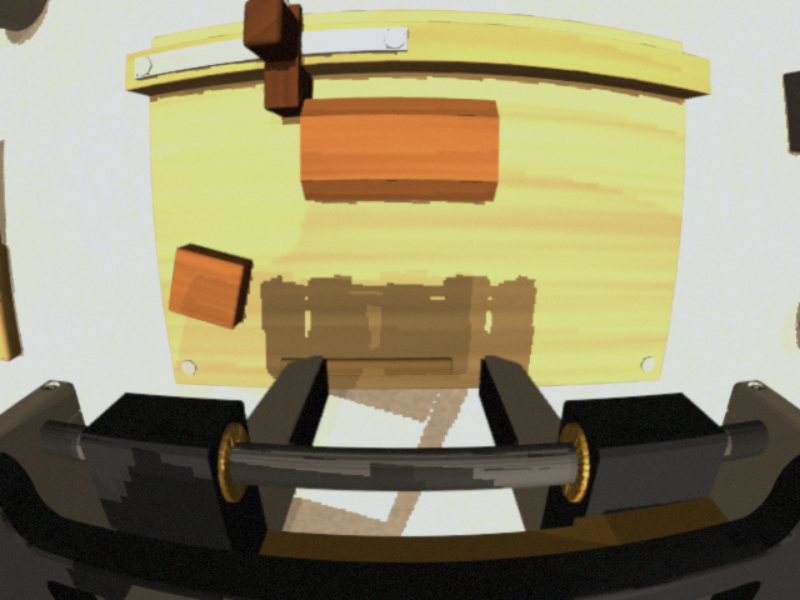

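The blank lies beside the leg, with its near bevel at rows 180–200 between columns 302 and 498. Next I go down behind it with the fingertips at mid-bevel height, then push it forward slowly.

Request:
step_arm --pt "15 -1 30 0 60" --pt "35 -1 60 0 60" --pt "38 -1 85 0 60" --pt "38 -1 97 0 60" --pt "42 -1 97 0 60" --pt "48 -1 97 0 60" --pt "54 -1 97 0 60" --pt "58 -1 97 0 60" --grip_force 20

```text
clock: 16.42
eef_pos: [0.4977, -0.0044, 0.0645]
eef_rot: [180.0, -0.1, 2.8]
wrist_force: [-0.2, -0.8, 1.0]
finger_gap: 0.0601
```

Run:
```python
from h import *
p,M=tool(); print(p,EX@p[:2],EY@p[:2],telemetry.sense()["wrist_force"])
```

```text
[ 0.49772663 -0.00444427  0.06454228] 0.49683832978159753 -0.030053617759890485 [-0.22198533 -0.76239206  0.98192768]
```

Request:
step_arm --pt "2 0 1 0 60" --pt "4.5 0 1 0 60" --pt "7 0 1 0 60" --pt "9.5 0 1 0 60" --pt "12 0 1 0 60" --pt "14.5 0 1 0 60" --pt "17 0 1 0 60" --pt "19 0 1 0 60"

```text
clock: 17.42
eef_pos: [0.515, -0.0036, 0.0631]
eef_rot: [180.0, 0.1, 2.8]
wrist_force: [-2.8, -1.4, 5.4]
finger_gap: 0.0598
```

Request:
step_arm --pt "1 0 0 0 60" --pt "2 0 0 0 60" --pt "3 0 0 0 60" --pt "3 0 0 0 60"

```text
clock: 17.92
eef_pos: [0.518, -0.0035, 0.0631]
eef_rot: [180.0, 0.1, 2.8]
wrist_force: [-2.4, -1.2, 5.2]
finger_gap: 0.0598
```

Run:
```python
from h import *
p,M=tool(); print(p,EX@p[:2],EY@p[:2],telemetry.sense()["wrist_force"])
```

```text
[ 0.51802583 -0.00347303  0.06311903] 0.5171606150393045 -0.030128350790567495 [-2.42702789 -1.23156922  5.23196705]
```

Request:
step_arm --pt "1 0 -0.3 0 60" --pt "2 0 -0.5 0 60" --pt "3 0 -0.5 0 60" --pt "4 0 -0.5 0 60" --pt "4 0 -0.5 0 60"

```text
clock: 18.55
eef_pos: [0.5206, -0.0034, 0.0631]
eef_rot: [180.0, 0.3, 2.8]
wrist_force: [-8.4, -4.6, 6.7]
finger_gap: 0.0601
```

Request:
step_arm --pt "1 0 0 0 60" --pt "2 0 0 0 60" --pt "2 0 0 0 60"

```text
clock: 18.92
eef_pos: [0.5208, -0.0034, 0.0629]
eef_rot: [180.0, 0.5, 2.8]
wrist_force: [-12.9, -4.6, 12.6]
finger_gap: 0.06
```

Run:
```python
from h import *
p,M=tool(); print(p,EX@p[:2],EY@p[:2],telemetry.sense()["wrist_force"])
```

```text
[ 0.52077852 -0.00337013  0.06293103] 0.5199149590457214 -0.030167249114574704 [-12.86576027  -4.63414401  12.58685372]
```

Request:
step_arm --pt "0.5 0.3 -0.2 0 60" --pt "1 0.6 -0.5 0 60" --pt "1.5 0.6 -0.5 0 60" --pt "1.5 0.6 -0.5 0 60"

```text
clock: 19.42
eef_pos: [0.5209, -0.0035, 0.063]
eef_rot: [-180.0, 0.6, 2.9]
wrist_force: [-16.3, -4.0, 11.5]
finger_gap: 0.06
```

Run:
```python
from h import *
p,M=tool(); F=telemetry.sense()["wrist_force"];print(p,EX@p[:2],EY@p[:2],F,EX@F[:2],EY@F[:2])
d=get_image("wrist"); np.save("pics/wc.npy",d["image"])
w=d["image"]; t=get_image("top")["image"]
a=cv2.resize(np.ascontiguousarray(w[:300,60:580,::-1]),(780,450)); 
cv2.imwrite("pics/fin.png",a)
```

```text
[ 0.52094426 -0.00346084  0.06296126] 0.5200758101330809 -0.03026637407057742 [-16.33115665  -3.97825641  11.46831976] -16.514253881020334 -3.13251024331981
```

The picture limit is reached, so I'll check numerically with rectified profiles: stop against pin, blank against leg, blank against fence.

```bash
cat > chk.py <<'E'
from h import *
def wproj(d,p,M,q):
    T=np.linalg.inv(d["tool_from_camera"]); c=T[:3,:3]@(M.T@(q-p))+T[:3,3]
    f=240/np.tan(np.radians(d["vertical_fov"])/2); r=np.hypot(c[0],c[1]); t=np.arctan2(r,c[2]); return d["cx"]+f*t*c[0]/r,d["cy"]+f*t*c[1]/r
p,M=tool(); d=get_image("wrist"); im=d["image"]
def prof(X,Y,z,lab):
    uv=np.array([wproj(d,p,M,np.append((EX*x+EY*y)/1000,z)) for x,y in zip(X,Y)],np.float32)
    s=cv2.remap(im,uv[:,:1],uv[:,1:],cv2.INTER_LINEAR)[:,0]
    print(lab,"px",uv[0].round(),uv[-1].round()); print(" ".join("%d:%d/%d/%d"%((y if np.ptp(Y)>0 else x),*c) for x,y,c in zip(X,Y,s)))
Y=np.arange(56,16,-1.); o=np.ones_like(Y)
prof(615.5*o,Y,.063,"pin row"); prof(624*o,Y,.057,"pointer tip row"); prof(606*o,Y,.061,"carriage row")
prof(567*o,np.arange(50,10,-1.),.054,"leg/blank top row")
X=np.arange(535,590,1.); prof(X,-29+0*X,.058,"across blank->fence"); prof(X,-75+0*X,.058,"across at -75"); prof(X,15+0*X,.058,"across at 15")
E
python3 chk.py
```

```text
pin row px [130. 109.] [210. 100.]
56:236/240/161 55:236/240/160 54:236/240/162 53:237/241/162 52:236/240/161 51:236/240/162 50:236/240/164 49:237/241/164 48:236/240/163 47:235/238/162 46:169/151/95 45:128/83/48 44:119/74/39 43:123/78/42 42:123/81/46 41:145/113/85 40:234/236/214 39:236/240/227 38:236/241/233 37:235/240/239 36:236/240/243 35:236/240/244 34:224/227/228 33:120/96/77 32:116/68/37 31:120/67/36 30:124/71/38 29:125/73/40 28:121/70/37 27:87/57/33 26:74/70/44 25:141/136/91 24:166/132/83 23:182/142/88 22:191/149/90 21:192/149/90 20:214/196/125 19:236/240/163 18:236/240/163 17:237/240/163
pointer tip row px [136.  92.] [214.  83.]
56:236/240/233 55:236/240/233 54:236/240/233 53:237/240/234 52:237/240/235 51:235/240/237 50:237/241/239 49:236/240/238 48:236/240/237 47:236/240/237 46:237/240/235 45:236/240/232 44:236/240/229 43:237/240/231 42:236/240/235 41:233/236/232 40:232/225/206 39:236/239/228 38:236/239/237 37:222/213/187 36:159/149/132 35:168/170/161 34:237/240/231 33:235/239/228 32:236/240/233 31:237/241/234 30:236/240/235 29:236/240/235 28:236/240/231 27:236/240/231 26:23
[... 3157 characters left out ...]
/60/30 544:120/71/34 545:124/71/34 546:124/73/36 547:188/110/55 548:219/129/64 549:225/135/67 550:232/142/69 551:232/143/68 552:230/143/68 553:229/137/66 554:232/144/70 555:231/142/67 556:231/141/70 557:233/143/69 558:235/144/69 559:236/147/71 560:235/146/71 561:233/143/71 562:231/141/70 563:230/141/67 564:231/141/69 565:233/143/71 566:236/146/73 567:236/147/69 568:235/143/69 569:226/134/68 570:179/104/51 571:174/100/49 572:174/102/48 573:174/103/49 574:177/104/53 575:189/111/56 576:190/111/53 577:189/111/54 578:190/112/55 579:189/112/55 580:187/110/48 581:193/113/54 582:190/120/60 583:232/205/112 584:236/225/127 585:236/226/125 586:230/216/120 587:194/176/146 588:236/240/240 589:236/240/238
```

The blank is flush on the fence at both ends. The leg's position depends on the height I assume for its top, so I'll compare with the saved frames taken before the push.

```bash
cat > chk2.py <<'E'
from h import *
import contextlib,io
with contextlib.redirect_stdout(io.StringIO()): from chk import wproj
p,M=tool(); d=get_image("wrist")
B=np.load("pics/wbp.npy")
wa=(np.array([.5315,-.002,.0408]),R.from_euler("xyz",[180,0,92.8],degrees=True).as_matrix(),np.load("pics/wa.npy"))
def edges(pose,x,z,y0,y1,s=.25):
    Y=np.arange(y0,y1,-s); pp,MM,im=pose
    uv=np.array([wproj(d,pp,MM,np.append((EX*x+EY*y)/1000,z)) for y in Y],np.float32)
    g=cv2.remap(im,uv[:,:1],uv[:,1:],cv2.INTER_LINEAR)[:,0].astype(float).sum(1)
    dg=cv2.GaussianBlur(g.reshape(1,-1),(0,0),2)[0]; dg=np.gradient(dg)
    i=[k for k in range(1,len(Y)-1) if abs(dg[k])>6 and abs(dg[k])>=abs(dg[k-1]) and abs(dg[k])>abs(dg[k+1])]
    return [(round(float(Y[k]),1),int(dg[k])) for k in i]
now=(p,M,d["image"])
for x in (562,567,572):
  for z in (.054,.061):
    print(x,z,"wa",edges(wa,x,z,60,20),"wb",edges((B[0],B[1:],np.load("pics/wb.npy")),x,z,60,15),"now",edges(now,x,z,60,15))
for x in (612,615.5,618,622): print("pin/ptr",x,[(z,edges(now,x,z,58,18)) for z in(.063,.057)])
g=d["image"][84:124,138:206].sum(2)//77
print("\n".join("".join("0123456789"[v] for v in r) for r in g))
E
python3 chk2.py
```

```text
562 0.054 wa [(46.5, -65), (25.5, 64)] wb [(49.2, -50), (29.0, -18), (20.8, 65)] now [(50.5, -64), (30.2, -19), (28.5, 52)]
562 0.061 wa [(46.8, -69), (26.5, 65)] wb [(47.0, -48), (27.5, -21), (19.2, 66)] now [(47.0, -61), (27.8, -18), (26.0, 58)]
567 0.054 wa [(48.0, -48), (45.5, 9), (25.5, 62)] wb [(49.2, -44), (29.0, -22), (20.5, 67)] now [(50.5, -58), (30.5, -24), (28.5, 54)]
567 0.061 wa [(59.5, -10), (58.2, 7), (56.5, -15), (53.8, -9), (50.2, -8), (47.0, -29), (45.5, 8), (26.5, 45), (24.8, -17), (21.5, -7)] wb [(47.2, -44), (27.5, -20), (19.2, 63)] now [(47.0, -62), (27.8, -18), (26.0, 55)]
572 0.054 wa [(46.0, 20), (26.0, -17)] wb [(49.5, -15), (29.0, -19), (21.0, 32)] now [(50.5, -59), (30.0, -23), (27.5, 39)]
572 0.061 wa [(46.0, 19), (27.0, -17)] wb [(27.2, -23), (20.2, 20)] now [(47.0, -58), (27.5, -24), (25.5, 40)]
pin/ptr 612 [(0.063, [(46.2, -59), (38.8, 43), (35.5, -44), (27.0, -26), (24.2, 18), (19.5, 71)]), (0.057, [(49.2, -60), (40.8, 19), (38.8, -18), (29.0, -26), (26.5, 14), (21.5, 70)])]
pin/ptr 615.5 [(0.063, [(46.0, -53), (40.8, 68), (33.5, -75), (27.2, -11), (
[... 2494 characters left out ...]
2222222247
88888888887433332333323333333333323332333333333333210001122222212368
88888888887433333333323333333332332332323333333333210000121222222577
88888888887433333332322333333232222322223333333333210000122222223555
88888888887423333332333333333222332333333333333333210000133333344455
88888888888433333333333333233232333223333333333333211001244444444455
88888888887533333333223333333332223232333333333333210001244444444555
88877777776432223333323333233332223333333333333332210000244444444555
66554444433111221122222222222222222223333333333333210000244444444555
33222222211100111111011111111111222112222222233333210001244444445555
22222222221111101001000110001000011000111111223333210001244444444555
```

With the leg's top at z = 61 mm, all three views agree: the stop hasn't moved and sits at the pin to within about 0.5 mm. The gap between blank and leg is at most about 0.3 mm. I'll hold, confirm the push is steady, and sign off.

Request:
step_arm --pt "0 0 0 0 60" --pt "0 0 0 0 60" --pt "0 0 0 0 60" --pt "0 0 0 0 60"

```text
clock: 20.18
eef_pos: [0.5209, -0.0035, 0.063]
eef_rot: [-180.0, 0.6, 2.9]
wrist_force: [-15.4, -3.8, 11.9]
finger_gap: 0.0599
```

Run:
```python
from h import *
s=telemetry.sense(); F=s["wrist_force"]; print(s["clock"],s["eef_pos"],F,np.linalg.norm(F))
if 14<np.linalg.norm(F)<30: print(workorder.sign_off())
```

```text
20.175 [ 0.52093023 -0.00346428  0.06295537] [-15.43884127  -3.75170588  11.93672682] 19.872558059656445
the job is handed in; nothing more can be done
None
```

I slid the stop about 53 mm to the pin and drew the blank against the stop with a soft 3 N grip. I then pushed it to the fence on its near bevel and handed the job in at 20.2 s, still holding the push.

**Last checks:**
- **Push:** steady at about 20 N, with roughly 15 N forward, 12 N down and 3–4 N sideways towards the stop. The sideways part wasn't intended, but the stop hadn't moved.
- **Stop at the pin:** pointer and pin columns matched before I let go of the grip, and agreed within about 0.5 mm in the final check.
- **Blank on the fence:** flush, with its edge at the same distance in all three sections checked along it.
- **Blank against the stop:** gap of at most about 0.3 mm.

**Disagreements and limits:**
- The leg's position came out 2–3 mm off if I took its top at 54 mm above the table. At 61 mm all three wrist views agreed, before and after the push, so I took the stop as unmoved.
- The 12-picture limit ran out before the final view, so the last checks are pixel profiles only. I didn't re-measure the bystanders; I kept the arm's path clear of them.

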